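Tip the cradle onto its back and bed the soot-blackened figure in it

TASK

The blackened figure is next for laser cleaning. Push the wooden cradle, which stands on end, near its top so that it topples onto its back on the black mat with its padded saddles facing up; tip it over, do not lift it off the mat. Then take the blackened figure off the grey foam slab and lay it gently in the two saddles, lengthwise, centred, flat on its back with its face up, let go and move clear; leave the cleaned cream figure and the other things where they are.

Things in the scene. Friction and masses are not known exactly. Their poses are not given: they have to be found in the camera images.
- cradle: loose plywood cradle, 0.4 kg, 140 long x 120 wide x 84 mm deep, standing on one 120 x 84 end; origin: centre of that end, 42 mm in front of its back. Back: a board 18 mm thick; across each end a yoke 24 mm thick with a green-felt-lined saddle. x points out of the saddles (level now; straight up once it lies on its back), y across, z along its length (up now). It must fall towards -x
- cradle_push (a point): same axes; middle of the upper saddle's felt floor, where to push it over (towards -x): 128 mm above the standing end, 56 mm in front of the back, 28 mm behind the horn tips. Under 2 N is enough; after about 50 mm of push here (some 20 degrees) it goes over by itself and lands with its middle about 110 mm from where it stood
- cradle_saddles (a point): same axes; middle of the cradle between the yokes, in the plane of the saddle floors: 70 mm from either end, 56 mm from the back. Each saddle: flat floor 68 mm wide between two horns 28 mm high, inner sides sloping outward to a 92 mm wide mouth. Between the yokes an open gap, 92 mm long and 38 mm deep below the saddle floors, leaves room for fingers
- soiled_mid (a point): middle of the blackened figure (soot-black with cream bare patches, 0.5 kg, 200 mm long), lying on its flat back on the slab. x to its head, y across, z out of its face (up). Point at the middle of the waist, 21 mm above its back, near its balance point. Waist 46 mm wide, sides straight and parallel for 32 mm either way along x: hold it here, across y
- soiled: the same figure, same axes, origin on its flat back below the waist. Robe and shoulders 54 mm wide, 44 thick, from 86 mm footward to 69 mm headward; plinth 58 wide, 46 thick; folded hands 51 mm above the back, 36 to 46 mm headward. In the cradle its head may lie at either end
- clean_mid (a point): centre of the cleaned figure: same shape, all cream, lying beside the black one on the slab about 110 mm away; leave it alone
- mat: fixed thin black rubber mat 340 (x) x 400 (y) mm, 3 mm thick, under the cradle; origin at the centre of its underside
- slab: fixed grey firm foam slab 250 x 220 mm, 20 mm thick, under the two figures; origin at the centre of its underside
- wash_bottle_mid (a point): white bottle with red cap, 60 mm across, 150 mm tall, standing at the far side of the work; point half-way up; leave it alone
- swab_jar_mid (a point): glass jar of cotton swabs, 72 mm across, 85 mm tall (swabs to about 140 mm), standing at the far side; point half-way up; leave it alone
- brush_grip (a point): paint brush about 180 mm long lying at the far side; point on its handle; leave it alone
There are look-alikes about, which are no part of the job. Leave any pink look-alike of the soiled alone. Of the things shaped like the cradle, the plywood one is meant.

How it is judged:
By the outcome, as a careful person would: the job done as asked, in the order asked, and still so for the second after the job is handed in, with the robot touching nothing.
It also fails if it takes over 67 s, if anything falls off the work surface, if the arm or the gripper's body presses on something with over 40 N, if the wrist force passes 120 N, or if a joint passes its speed limit or range.

ROBOT

A 6-joint arm with a two-finger parallel gripper is mounted at the origin on the work surface. World frame = base frame: x ahead of the robot, y to its left, z up, the work surface at z = 0. Lengths are in mm, angles in rad, forces in N, time in s.
With the tool pointing down it reaches from about 275 to 750 mm from the base axis. Payload 10.2 kg.
Tool frame: the origin (TCP) lies between the finger pads; the fingertips stand 22 mm ahead of it and the grasp point (between the pads) lies 3 mm ahead of it (ctrl.nose_length is the distance from the TCP to the fingertips, in mm); z points along the fingers, y is the line along which they close (so a half turn about z gives the same grasp; the last joint's range is limited). The gripper opens to 85 mm and grips with 20 to 120 N. Pads are 22 mm wide; open, the fingers measure 114 mm over their backs; the gripper's body (76 mm by 85 mm) begins 54 mm behind the grasp point. The pads swing forward as they close: fully open they stand 13 mm farther back than shut.
Start: joints at [-1.507, 0.313, 1.498, -0, 1.331, -0.223], TCP at [148.501, -503.566, 219.094] pointing down, gripper open.
Joint ranges: [-2.94, 2.94], [-0.97, 2.17], [0.19, 2.56], [-1.23, 4.37], [0.02, 3.11], [-2.88, 2.88]. Speed limits (rad/s): [2.39, 2.39, 3.01, 3.14, 3.14, 3.14].

INTERFACE

Orientations are given as a unit quaternion [w, x, y, z].
In Python, from rig import sense, imaging, ctrl gives the robot as it stands. The module is installed in compiled form; this text tells all that it offers.
- The arm moves only by the tool apply_moves, never from a script. Its argument "commands" is a list of rows, each a list of 5 numbers: the gripper command: -1 is fully open, 1 is shut, values between are in proportion, then the shift along the tool's x, y, z in mm, then the turn about the tool's z in degrees. A call has 1 to 20 rows; each row shifts and turns the commanded pose from where the row before left it, along the tool's axes as they then stand; what a row does not reach is not made up. A row lasts 1/8 s, in which the tool goes at most 62.5 mm and 10.7 degrees, less where a joint would pass 70% of its speed; a pose out of reach is approached as far as the arm can. A call is refused whole if a number of a shift passes 62.5 or a number of a turn 10.7, either way. A call with a gripper value outside its range is refused whole. The fingers move at their own pace and stop on an object; "newtons" is the grip in N (left out, the last holds). Time passes only in rows, so rows that do not move let the fingers close. It gives the time, the measured TCP pose, the force, the opening and the grip force at its end, in the units of the state.
- sense(): the state, without advancing time (a new reading comes with each control period).
- imaging.capture(name): name is "scene" or "top"; returns the picture (400x640x3 uint8, blue, green, red); there is no depth.
- imaging.calibration(name): a dict with "camera_matrix" (3x3 intrinsics, pixels), "world_to_cam" (4x4, takes a point from world to camera coordinates). Camera axes: x right, y up, looking along -z (the intrinsics and any distortion apply to the point x, -y, -z); pixel columns grow to the right and rows downward; lengths in mm; the calibration is good to about 2 mm. A picture is of the moment at which its call begins. calibration takes no time and is no camera call.
- ctrl.finish_job(): hands the job in; it is judged then, once.
The state is a dict: "time_s": time; "joints": joint angles; "dq": joint speeds; "tau": joint torques, N m; "eef_pos": TCP position; "ee_rot": TCP orientation; "force": force on the tool from outside, world axes, zero at the start; "wrist_torque": the same for the moment, N m; "grip_width": opening from 0.0 (shut) to 1.0 (fully open); "grip_force": force on a finger pad.
Only numpy, scipy, OpenCV 4.12 (cv2) and the standard library are available. Lean on these libraries where they do the work, as an engineer would, in place of code of your own. Each camera call takes 0.05 s, during which the arm holds its last target. There are 200 camera calls.

## Working session

There is one attempt and no reset: what is moved stays moved. The work goes in short steps, Python scripts to look and compute and a tool call to move; the robot and the scene stay as the last step left them, time stands still between calls to the robot, and variables do not carry over. Pictures are saved under pics/ and viewed, at most 10 in all, crops included, and the job is handed in when it is done.

Besides the shell and the picture viewer there is one more tool, called after "Emit:" in YAML: its name, and indented under it one key for each argument. apply_moves: Moves the arm, as the interface text tells. Its arguments: {"type":"object","properties":{"commands":{"type":"array","items":{"type":"array","items":{"type":"number"}}},"newtons":{"type":"number"}},"required":["commands"]}

```bash
mkdir -p pics
cat > h.py <<'E'
from rig import sense, imaging, ctrl
import numpy as np, cv2
def ray(cam,px):
    c=imaging.calibration(cam);K=np.array(c["camera_matrix"],float);M=np.array(c["world_to_cam"],float)
    d=np.linalg.inv(K)@[px[0],px[1],1.];d=np.array([d[0],-d[1],-d[2]])
    R=M[:3,:3];return -R.T@M[:3,3],R.T@d
def onz(cam,px,z):
    o,d=ray(cam,px);return (o+d*(z-o[2])/d[2]).round(1)
def proj(cam,p):
    c=imaging.calibration(cam);K=np.array(c["camera_matrix"],float);M=np.array(c["world_to_cam"],float)
    q=M[:3,:3]@np.array(p,float)+M[:3,3];q=K@[q[0],-q[1],-q[2]];return (q[:2]/q[2]).round(1)
E
python3 - <<'E'
from h import *
print(sense())
for n in("scene","top"):
    im=imaging.capture(n);cv2.imwrite(f"pics/{n}0.png",im);c=imaging.calibration(n);print(n,c, ray(n,(320,200)))
E
```

```text
{'time_s': 0.0, 'joints': array([-1.50742331e+00,  3.13475565e-01,  1.49845050e+00,  1.17817759e-05,
        1.33099709e+00, -2.23387372e-01]), 'dq': array([-0.00162946, -0.00057165,  0.00083382, -0.00085411, -0.00065471,
       -0.00051898]), 'tau': array([-1.59935455e-03, -4.12271726e+01, -2.59742099e+01, -2.22879416e-04,
        4.19664822e-03, -1.36060882e-05]), 'eef_pos': array([ 148.47414663, -503.28021351,  218.51695531]), 'ee_rot': array([-6.62667895e-04,  9.89738639e-01,  1.42888011e-01,  5.88713588e-05]), 'force': array([ 0.29097566,  0.10616439, -0.73572319]), 'wrist_torque': array([ 0.01320318, -0.04144361,  0.05472046]), 'grip_force': 0.0, 'grip_width': 0.9973689876193742}
scene {'camera_matrix': array([[364.09339847,   0.        , 319.3713676 ],
       [  0.        , 364.09339847, 203.41761887],
       [  0.        ,   0.        ,   1.        ]]), 'world_to_cam': array([[ 6.64497139e-01,  7.47140095e-01, -1.50077042e-02,
        -2.69516095e+02],
       [-5.12330330e-01,  4.70096636e-01,  7.18697980e-01,
         2.17248438e+02],
       [ 5.44023148e-01, -4.69883849e-01
[... 172 characters left out ...]
85.72140396]), array([-0.54768492,  0.47558647, -0.68844014]))
top {'camera_matrix': array([[519.70679067,   0.        , 320.49622345],
       [  0.        , 519.70679067, 184.62381251],
       [  0.        ,   0.        ,   1.        ]]), 'world_to_cam': array([[ 1.62807587e-02, -9.99760272e-01, -1.46401705e-02,
        -5.48386545e+01],
       [ 9.90495639e-01,  1.41263858e-02,  1.36816792e-01,
        -5.24513232e+02],
       [-1.36577181e-01, -1.67285063e-02,  9.90488178e-01,
        -1.74061350e+03],
       [ 0.00000000e+00,  0.00000000e+00,  0.00000000e+00,
         1.00000000e+00]])} (array([ 282.69279813,  -76.53389577, 1795.01646521]), array([ 0.10725656,  0.01726514, -0.9945221 ]))
```

View pics/scene0.png

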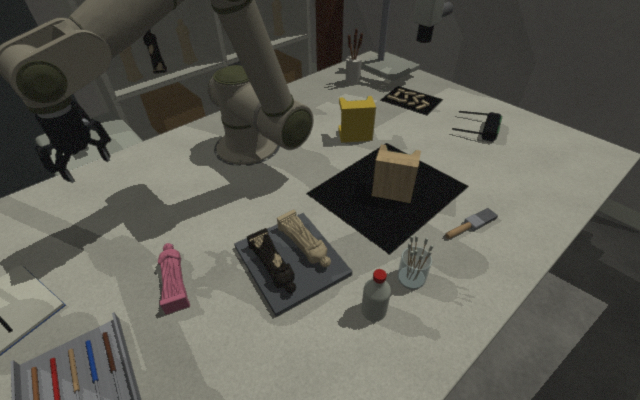

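View pics/top0.png

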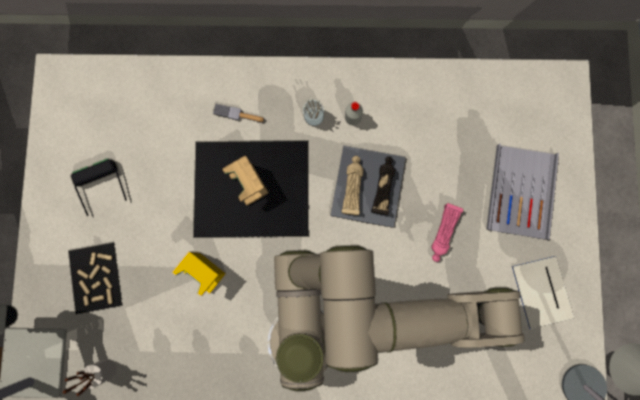

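Candidates are the plywood cradle at top (245,180) and a yellow look-alike at (200,272). The black figure is at top (385,187), the cream one at (353,187) and the pink one at (447,232). I choose the plywood cradle and the black figure, and check both in one close crop.

Run:
```python
from h import *
im=cv2.imread("pics/top0.png")
a=cv2.resize(im[135:240,185:305],None,fx=3.3,fy=3.3,interpolation=cv2.INTER_CUBIC)
b=cv2.resize(im[135:240,320:420],None,fx=3.3,fy=3.3,interpolation=cv2.INTER_CUBIC)
cv2.imwrite("pics/crop.png",cv2.convertScaleAbs(np.hstack([a,b]),alpha=1.5))
for p in[(194,142),(308,141),(310,236),(194,237)]:print("mat",onz("top",p,3))
for p in[(344,145),(406,157),(396,226),(331,214)]:print("slab",onz("top",p,20))
```

```text
mat [675.5 403.2   3. ]
mat [6.843e+02 3.000e-01 3.000e+00]
mat [351.1 -13.1   3. ]
mat [341.4 386.6   3. ]
slab [ 667.9 -126.1   20. ]
slab [ 628.3 -341.3   20. ]
slab [ 389.  -305.8   20. ]
slab [426.5 -84.1  20. ]
```

View pics/crop.png

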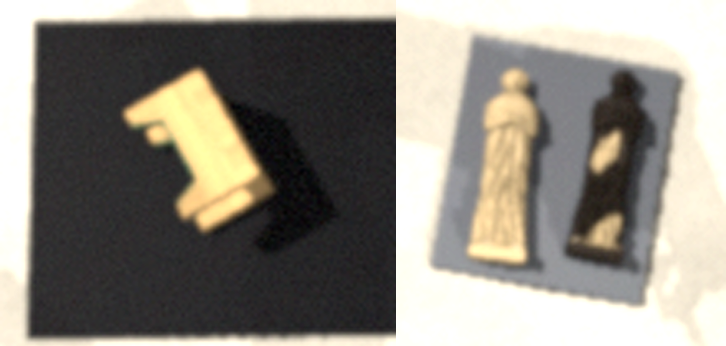

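The crop confirms the choice. The plywood cradle has its saddles facing image lower-left, so it falls to the upper right. The black figure's head is at crop (622,72) and its plinth at (595,250). Next I enlarge further to measure the corners.

Run:
```python
from h import *
im=cv2.imread("pics/top0.png");s=cv2.imread("pics/scene0.png")
f=lambda I,x,y,w,h:cv2.convertScaleAbs(cv2.resize(I[y:y+h,x:x+w],(w*6,h*6),interpolation=cv2.INTER_CUBIC),alpha=1.7)
a=f(im,218,148,56,64);b=f(s,368,142,60,64);c=f(im,365,150,44,72)
c=cv2.resize(c,(234,384))
o=np.zeros((384,800,3),np.uint8);o[:,:336]=a[:,:336];w=800-336
o[:,336:336+230]=cv2.resize(b,(230,245+0)).repeat(1,0)[:245,:230] if 0 else cv2.copyMakeBorder(cv2.resize(b,(230,245)),0,139,0,0,cv2.BORDER_CONSTANT)
o[:,566:800]=c
cv2.imwrite("pics/crop2.png",o)
# black figure mask (scaled)
x0,y0=365,150
r=im[y0:y0+72,x0:x0+44].astype(int);print(r[::8,::5].sum(2))
```

```text
[[298 363 431 469 480 486 485 494 534]
 [259 261 263 260 177  82 255 261 283]
 [259 266 264 170 105  93 232 259 315]
 [128 261 261  97 146  76 107 253 447]
 [258 268 262 367 337  77 169 245 475]
 [261 264 246  63  64  76 257 238 477]
 [298 271 120  66  84  99 260 323 479]
 [307 268 156 355 320 156 302 483 481]
 [287 303 245 134  95 162 270 462 473]]
```

View pics/crop2.png

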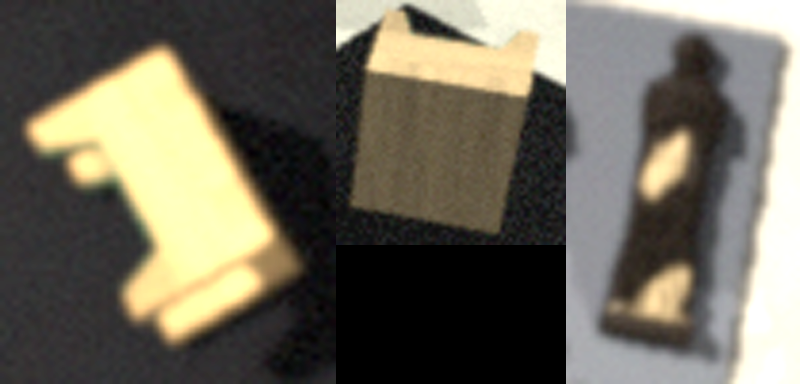

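Run:
```python
from h import *
T=lambda x,y:(218+x/6-.4,148+y/6-.4)
S=lambda x,y:(368+(x-336)/3.83-.4,142+y/3.83-.4)
P={k:onz("top",T(*v),143) for k,v in dict(A=(165,42),B=(272,238),hA=(25,130),hB=(122,300)).items()}
Q={k:onz("scene",S(*v),z) for k,v,z in[("B",(371,68),143),("A",(528,97),143),("b",(352,207),3),("a",(500,233),3)] for k,v,z in[(k,v,z)]}
# scene left corner = which? print both
print(P,Q)
d=P["A"]-P["B"];print("width",np.linalg.norm(d),np.linalg.norm(P["A"]-P["hA"]))
for k in Q: print(k)
F=lambda x,y:(365+(x-566)/5.318-.4,150+y/5.333-.4)
for n,v,z in[("head",(692,38),40),("plL",(602,330),45),("plR",(692,338),45),("wL",(634,225),41),("wR",(702,222),41),("shL",(645,90),60),("shR",(724,95),60)]:print(n,onz("top",F(*v),z))
```

```text
{'A': array([605.3, 197.4, 143. ]), 'B': array([499.3, 136.1, 143. ]), 'hA': array([556. , 271.2, 143. ]), 'hB': array([464.7, 215.4, 143. ])} {'B': array([502.9, 138.3, 143. ]), 'A': array([604.5, 196.5, 143. ]), 'b': array([503.5, 134.1,   3. ]), 'a': array([604.8, 198.8,   3. ])}
width 122.44872396231816 88.7520703983856
B
A
b
a
head [ 624.5 -277.7   40. ]
plL [ 435.1 -219.9   45. ]
plR [ 430.9 -276.9   45. ]
wL [ 502.7 -240.5   41. ]
wR [ 505.3 -283.8   41. ]
shL [ 586.7 -245.6   60. ]
shR [ 584.2 -295.7   60. ]
```

Emit:
apply_moves:
  commands:
    - [1,34,-40.5,0,0]
    - [1,34,-40.5,0,0]
    - [1,34,-40.5,0,0]
    - [1,34,-40.5,0,0]
    - [1,34,-40.5,0,0]
    - [1,34,-40.5,0,0]
    - [1,34,-40.5,0,0]
    - [1,34,-40.5,0,0]
    - [1,34,-40.5,0,0]
    - [1,34,-40.5,0,0]
    - [1,34,-40.5,0,0]
    - [1,34,-40.5,0,0]
    - [1,34,-40.5,0,0]
    - [1,34,-40.5,0,0]
    - [1,34,-40.5,0,0]
    - [1,34,-40.5,0,0]
    - [1,0,0,0,0]
    - [1,0,0,0,0]
  newtons: 40

```text
time_s: 2.35
eef_pos: [486.6, 271.4, 218.7]
ee_rot: [0.0, 0.99, 0.143, -0.001]
force: [-0.1, 0.4, -0.1]
grip_width: 0.004
grip_force: 0.0
```

Emit:
apply_moves:
  commands:
    - [1,1,0,19,0]
    - [1,1,0,19,0]
    - [1,1,-0.5,19,0]
    - [1,1,-0.5,18,0]
    - [1,0,0,0,0]
    - [1,2.5,9.7,0,0]
    - [1,2.5,9.7,0,0]
    - [1,2.5,9.7,0,0]
    - [1,2.5,9.7,0,0]
    - [1,0,0,0,0]

```text
time_s: 3.6
eef_pos: [511.5, 238.9, 144.1]
ee_rot: [0.0, 0.99, 0.142, 0.0]
force: [0.0, -0.3, 0.8]
grip_width: 0.001
grip_force: 0.0
```

Run:
```python
from h import *
a=imaging.capture("top")[130:250,190:330];b=imaging.capture("scene")[110:230,330:470]
cv2.imwrite("pics/p1.png",cv2.convertScaleAbs(cv2.resize(np.hstack([a,b]),None,fx=2.8,fy=2.8,interpolation=cv2.INTER_CUBIC),alpha=1.5))
```

```text
(no output)
```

View pics/p1.png

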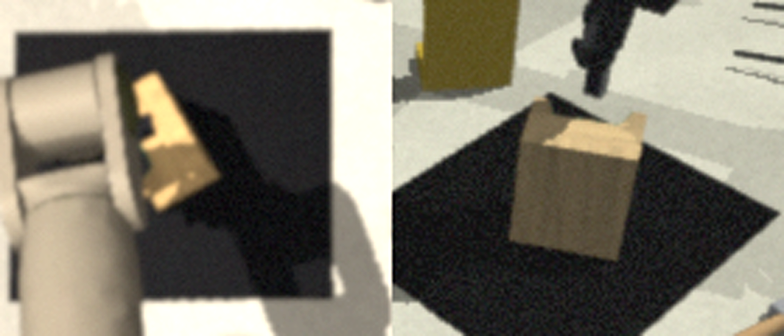

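The fingers stand in front of the saddle between the horns, at right-crop (595,90), and the cradle is still upright. Now I push.

Emit:
apply_moves:
  commands:
    - [1,1.5,5.8,0,0]
    - [1,1.5,5.8,0,0]
    - [1,1.5,5.8,0,0]
    - [1,1.5,5.8,0,0]
    - [1,1.5,5.8,0,0]
    - [1,1.5,5.8,0,0]
    - [1,1.5,5.8,0,0]
    - [1,1.5,5.8,0,0]
    - [1,1.5,5.8,0,0]
    - [1,1.5,5.8,0,0]

```text
time_s: 4.95
eef_pos: [542.1, 187.8, 144.1]
ee_rot: [-0.0, 0.99, 0.143, 0.0]
force: [0.1, -0.2, -0.3]
grip_width: -0.0
grip_force: 0.0
```

Run:
```python
from h import *
b=imaging.capture("scene")[110:230,330:470];print(sense()["force"],sense()["eef_pos"])
cv2.imwrite("pics/p2.png",cv2.convertScaleAbs(cv2.resize(b,None,fx=3,fy=3,interpolation=cv2.INTER_CUBIC),alpha=1.5))
```

```text
[-0.5066558  -1.57153996 -0.8584425 ] [542.4274025  187.25237678 144.08078813]
```

View pics/p2.png

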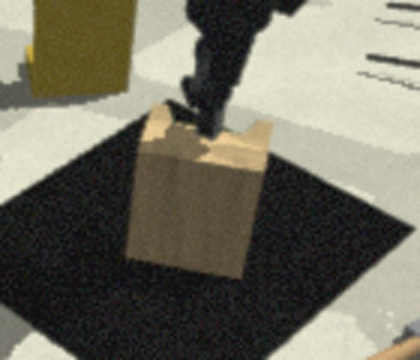

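The fingertips are at the saddle and the base has not slid. The tilt is still small, so I keep pushing.

Emit:
apply_moves:
  commands:
    - [1,1.5,5.8,0,0]
    - [1,1.5,5.8,0,0]
    - [1,1.5,5.8,0,0]
    - [1,1.5,5.8,0,0]

```text
time_s: 5.5
eef_pos: [554.4, 167.3, 144.1]
ee_rot: [-0.0, 0.99, 0.143, -0.0]
force: [-0.4, -0.6, -0.5]
grip_width: -0.001
grip_force: 0.0
```

Run:
```python
from h import *
b=imaging.capture("scene")[110:230,330:470];print(sense()["force"],sense()["eef_pos"])
u=np.array([.86,.51,0]);n=np.array([-.51,.86,0]);A=np.array([553,167,3.])
for t in(0,10,20,30):
    t=np.radians(t);ax=-n*np.sin(t)+np.array([0,0,1])*np.cos(t)
    print([((proj("scene",A+s*60*u+140*ax)-[330,110])*3).round() for s in(-1,1)])
cv2.imwrite("pics/p3.png",cv2.convertScaleAbs(cv2.resize(b,None,fx=3,fy=3,interpolation=cv2.INTER_CUBIC),alpha=1.5))
```

```text
[ 0.08595743 -0.70969554 -0.31757296] [554.7563726  166.6940943  144.08672147]
[array([138., 148.]), array([264., 170.])]
[array([132., 165.]), array([260., 188.])]
[array([127., 185.]), array([256., 209.])]
[array([121., 208.]), array([251., 233.])]
```

View pics/p3.png

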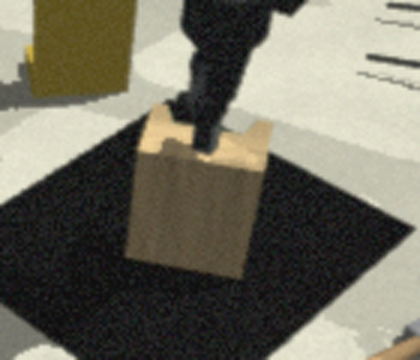

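Run:
```python
from h import *
print(ctrl.nose_length,sense()["grip_width"])
for z in(100,122,144,160):print(z,(proj("scene",[554.7,166.7,z])-[330,110])*3)
```

```text
22.0 -0.0003382111855973139
100 [195.3 195. ]
122 [198.3 177.3]
144 [201.3 159.3]
160 [203.7 145.8]
```

Run:
```python
from h import *
def zfit(px,xy):
    zs=np.arange(80,200.);e=[proj("scene",[*xy,z])-px for z in zs];i=np.argmin(np.linalg.norm(e,axis=1));return zs[i],e[i]
print(zfit((403.2,144),(511.5,238.9)),zfit((400,155),(542.3,187.3)),zfit((398.3,161),(554.7,166.7)))
a=imaging.capture("top")[130:250,190:330];b=imaging.capture("scene")[100:200,340:470]
o=np.zeros((500,800,3),np.uint8)
o[:,:650]=cv2.resize(b,(650,500),interpolation=cv2.INTER_CUBIC)
cv2.imwrite("pics/p4.png",cv2.convertScaleAbs(o[:,:650],alpha=2))
```

```text
(np.float64(155.0), array([-1.2, -0.5])) (np.float64(155.0), array([-1.1,  0.1])) (np.float64(152.0), array([-0.8, -0.2]))
```

View pics/p4.png

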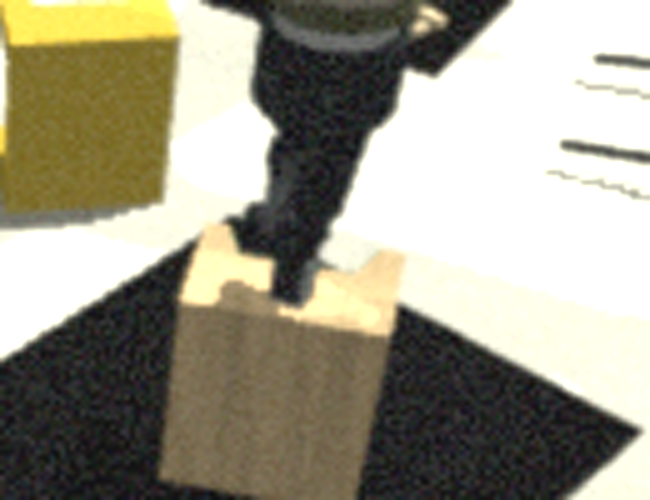

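The fingertip shows at about z=153, roughly 30 mm above what the reported pose implies, so it passed over the top and the cradle is untouched. I retreat, lower 30 mm and come in again, watching the force.

Emit:
apply_moves:
  commands:
    - [1,-2.9,-11.6,0,0]
    - [1,-2.9,-11.6,0,0]
    - [1,-2.9,-11.6,0,0]
    - [1,-2.9,-11.6,0,0]
    - [1,-2.9,-11.6,0,0]
    - [1,-2.9,-11.6,0,0]
    - [1,-2.9,-11.6,0,0]
    - [1,-2.9,-11.6,0,0]
    - [1,-2.9,-11.6,0,0]
    - [1,-2.9,-11.6,0,0]
    - [1,0,0,15,0]
    - [1,0,0,15,0]
    - [1,2.5,9.7,0,0]
    - [1,2.5,9.7,0,0]
    - [1,2.5,9.7,0,0]
    - [1,1.5,5.8,0,0]
    - [1,1.5,5.8,0,0]

```text
time_s: 7.78
eef_pos: [515.5, 234.2, 114.2]
ee_rot: [-0.0, 0.99, 0.143, 0.0]
force: [-0.4, -0.1, 0.6]
grip_width: -0.003
grip_force: 0.0
```

```bash
cat >> h.py <<'E'
def wood(tag=""):
    b=imaging.capture("scene")[130:240,350:470];h=cv2.cvtColor(b,cv2.COLOR_BGR2HSV)
    m=cv2.inRange(h,(8,50,25),(25,255,255));k,l,s,c=cv2.connectedComponentsWithStats(m);i=1+s[1:,4].argmax()
    print(tag,s[i]+[350,130,0,0,0],(c[i]+[350,130]).round(1));cv2.imwrite(f"pics/w{sense()['time_s']:.2f}.png",b);st=sense();print(st["force"].round(2),st["eef_pos"].round(1))
E
python3 -c "from h import *;wood()"
```

```text
[ 371  144   50   59 2088] [394.9 174.4]
[ 1.17 -0.14  0.35] [515.7 233.8 114.2]
```

Emit:
apply_moves:
  commands:
    - [1,1.2,4.9,0,0]
    - [1,1.2,4.9,0,0]
    - [1,1.2,4.9,0,0]
    - [1,1.2,4.9,0,0]
    - [1,1.2,4.9,0,0]
    - [1,1.2,4.9,0,0]

```text
time_s: 8.57
eef_pos: [530.6, 208.1, 114.1]
ee_rot: [0.0, 0.99, 0.143, 0.0]
force: [0.4, 0.4, 0.5]
grip_width: 0.002
grip_force: 0.2
```

```bash
python3 -c "from h import *;wood()"
```

```text
[ 371  146   50   57 2018] [394.4 175.5]
[-0.49 -0.19 -0.51] [530.9 207.6 114.1]
```

Emit:
apply_moves:
  commands:
    - [1,1.2,4.9,0,0]
    - [1,1.2,4.9,0,0]
    - [1,1.2,4.9,0,0]
    - [1,1.2,4.9,0,0]

```text
time_s: 9.12
eef_pos: [540.7, 190.7, 114.1]
ee_rot: [0.0, 0.99, 0.143, -0.0]
force: [0.2, -0.3, -0.3]
grip_width: -0.0
grip_force: 0.0
```

```bash
python3 -c "from h import *;wood()"
```

```text
[ 371  148   50   55 1888] [394.  177.2]
[ 1.69 -1.1   0.31] [541.  190.2 114.1]
```

The top edge is sinking (scene bounding-box top from row 144 to 148) and the base is steady, so it is tipping.

Emit:
apply_moves:
  commands:
    - [1,1.2,4.9,0,0]
    - [1,1.2,4.9,0,0]
    - [1,1.2,4.9,0,0]
    - [1,1.2,4.9,0,0]
    - [1,1.2,4.9,0,0]

```text
time_s: 9.8
eef_pos: [553.4, 168.9, 114.1]
ee_rot: [-0.0, 0.99, 0.143, -0.0]
force: [0.6, -0.4, -0.2]
grip_width: -0.004
grip_force: 0.0
```

```bash
python3 -c "from h import *;wood()"
```

```text
[ 362  175   54   63 1771] [387.4 209.6]
[-0.92 -1.21 -0.16] [553.7 168.4 114.1]
```

The cradle has gone over. I rise and park to one side for a clear view.

Emit:
apply_moves:
  commands:
    - [1,0,0,-42,0]
    - [1,0,0,-42,0]
    - [1,0,0,-42,0]
    - [-1,-30.7,30.7,0,0]
    - [-1,-30.7,30.7,0,0]
    - [-1,-30.7,30.7,0,0]
    - [-1,-30.7,30.7,0,0]
    - [-1,-30.7,30.7,0,0]
    - [-1,-30.7,30.7,0,0]
    - [-1,-30.7,30.7,0,0]
    - [-1,-30.7,30.7,0,0]
    - [-1,-30.7,30.7,0,0]
    - [-1,-30.7,30.7,0,0]
    - [-1,-30.7,30.7,0,0]
    - [-1,-30.7,30.7,0,0]
    - [-1,-30.7,30.7,0,0]
    - [-1,-30.7,30.7,0,0]
    - [-1,-30.7,30.7,0,0]
    - [-1,-30.7,30.7,0,0]
    - [-1,-30.7,30.7,0,0]

```text
time_s: 12.35
eef_pos: [199.4, -480.2, 240.2]
ee_rot: [0.0, 0.99, 0.143, 0.0]
force: [0.6, -0.2, -0.3]
grip_width: 0.997
grip_force: 0.0
```

Run:
```python
from h import *
t=imaging.capture("top");s=imaging.capture("scene");cv2.imwrite("pics/top5.png",t);cv2.imwrite("pics/scene5.png",s)
f=lambda I,x,y,w,h,k:cv2.convertScaleAbs(cv2.resize(I[y:y+h,x:x+w],(int(w*k),int(h*k)),interpolation=cv2.INTER_CUBIC),alpha=1.7)
o=np.zeros((600,800,3),np.uint8)
o[:360,:400]=f(t,220,145,80,72,5)      # cradle top k=5
o[:450,400:650]=f(t,360,145,50,90,5)   # figure top k=5
o[360:600,:400]=f(s,340,160,100,60,4)  # cradle scene k=4
# gripper in scene
e=sense();p=proj("scene",e["eef_pos"]);print(e["eef_pos"],e["ee_rot"],p)
x,y=(p-[18,12]).astype(int);x=max(x,0);o[450:600,400:600]=f(s,x,max(y-5,0),50,50,4)[:150,:200];print(x,y-5)
cv2.imwrite("pics/m5.png",o)
```

```text
[ 198.18928542 -481.52288523  239.46250637] [-5.59799013e-05  9.89965101e-01  1.41311763e-01 -2.86250619e-04] [107.2 177.4]
89 160
```

View pics/m5.png

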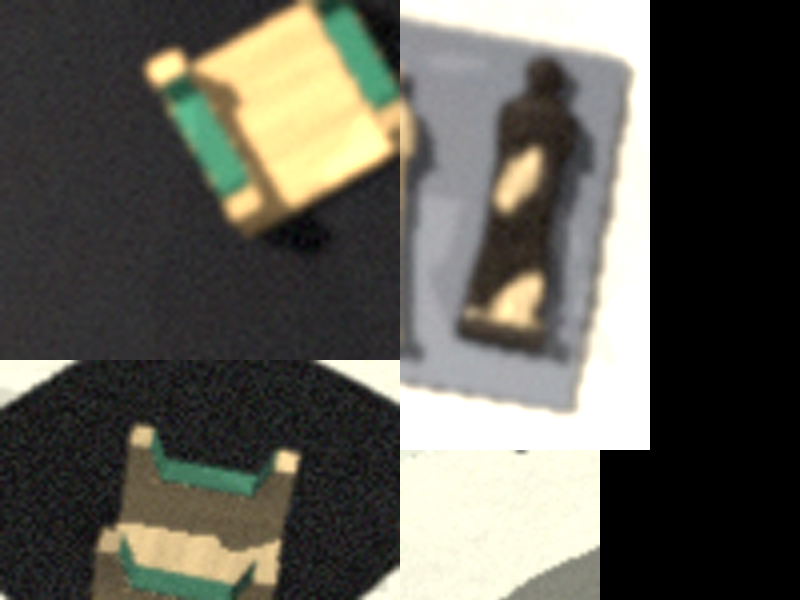

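The cradle lies on its back with the green saddles up, at top crop (210,140) and (365,55). The gripper is not where the reported TCP projects, so I check that.

Run:
```python
from h import *
for q in([148.5,-503.5,219],[148.5,-503.5,197],[148.5,-503.5,250],[198.2,-481.5,239.5],[198.2,-481.5,270]):print(q,proj("scene",q),proj("top",q))
s=cv2.imread("pics/scene5.png");s0=cv2.imread("pics/scene0.png")
t=cv2.imread("pics/top5.png");h=cv2.cvtColor(t,cv2.COLOR_BGR2HSV)[140:245,190:315]
m=cv2.inRange(h,(55,80,30),(95,255,255));k,l,st,c=cv2.connectedComponentsWithStats(m)
for i in range(1,k):
    if st[i,4]>15:
        ct=cv2.findContours((l==i).astype(np.uint8),0,2)[0][0];b=cv2.boxPoints(cv2.minAreaRect(ct))+[190,140]
        print(st[i,4],[onz("top",p,59)[:2] for p in b],onz("top",c[i]+[190,140],59))
# difference image of gripper: dark columns
for nm,I in(("0",s0),("5",s)):
    g=cv2.cvtColor(I,cv2.COLOR_BGR2GRAY)[60:220,20:200];r=(g<45).astype(np.uint8)
    print(nm);print("\n".join("".join("#" if v else "." for v in row[::2]) for row in r[::4]))
```

```text
[148.5, -503.5, 219] [ 94.5 178.1] [472.  304.6]
[148.5, -503.5, 197] [ 98.4 184.9] [470. 304.]
[148.5, -503.5, 250] [ 88.7 168.2] [475.  305.6]
[198.2, -481.5, 239.5] [107.2 177.4] [466.  287.8]
[198.2, -481.5, 270] [101.7 167.2] [468.8 288.4]
135 [array([653.4,  83.7]), array([665.3,  64.9]), array([596.6,  22.4]), array([584.8,  41.1])] [623.2  52.9  59. ]
141 [array([591.7, 188.3]), array([603.8, 167.4]), array([533.8, 127.2]), array([521.9, 148. ])] [561.8 155.6  59. ]
0
..................................................................######..................
...######..######.................................................###..##.................
####.....#.......###...............................................##..###................
##...#.#..###.#.#.####.............................................######.................
#######################...................................................................
########################..................................................................
########################.................................................
[... 5962 characters left out ...]
...............................................................
..........................................................................................
..........................................................................................
..........................................................................................
..........................................................................................
..........................................................................................
..........................................................................................
..........................................................................................
```

Both images agree that the true fingertip height is about 31 mm above what the reported pose implies: shut tips at reading +9, open tips at reading +24. I plan with that offset and guard descents with the force reading. The figure centre is at (528,-263) with yaw -8.6°. The cradle middle is at (591,104) with its axis at -59°.

Emit:
apply_moves:
  commands:
    - [-1,47.1,-14.4,0,0]
    - [-1,47.1,-14.4,0,0]
    - [-1,47.1,-14.4,0,0]
    - [-1,47.1,-14.4,0,0]
    - [-1,47.1,-14.4,0,0]
    - [-1,47.1,-14.4,0,0]
    - [-1,47.1,-14.4,0,0]
    - [-1,47.1,-14.4,0,0]
    - [-1,0,0,0,8.3]
    - [-1,0,0,0,8.3]
    - [-1,0,0,0,8.3]
    - [-1,0,0,50,0]
    - [-1,0,0,50,0]
    - [-1,0,0,40,0]
    - [-1,0,0,0,0]
    - [-1,0,0,0,0]

```text
time_s: 14.45
eef_pos: [529.9, -262.2, 102.1]
ee_rot: [0.001, 0.997, -0.074, 0.001]
force: [0.1, -0.5, 0.5]
grip_width: 0.998
grip_force: 0.0
```

Run:
```python
from h import *
from scipy.spatial.transform import Rotation as R
e=sense();q=e["ee_rot"];m=R.from_quat([*q[1:],q[0]]).as_matrix();print(e["eef_pos"],np.degrees(np.arctan2(m[1,0],m[0,0])),e["joints"].round(2))
s=imaging.capture("scene");cv2.imwrite("pics/scene6.png",s)
for z in(100,140):
  for k in(-50,0,50):print(z,k,proj("scene",e["eef_pos"]*[1,1,0]+[0,0,z]+m[:,1]*k))
g=cv2.cvtColor(s,cv2.COLOR_BGR2GRAY)[190:300,230:330];r=g<40
print("\n".join("".join("#" if v else "." for v in row) for row in r[::2]))
```

```text
[ 529.92293361 -262.23317051  102.13412379] -8.45233033134059 [-0.66  0.56  1.44  0.    1.13  1.06]
100 -50 [289.8 238.3]
100 0 [271.9 247.1]
100 50 [253.1 256.4]
140 -50 [288.6 227.4]
140 0 [270.  236.3]
140 50 [250.6 245.5]
..............####....................############.................................#################
..............#############.################..####.............................#####################
...............########################.....######.............................#####################
...............#####.....##.##............########.......#.......................###################
................#######...............#############..................................###############
................###################################.........###........................#############
................####################################.....########.........................##########
.................################################################...........................########
.................####################################.....########
[... 3980 characters left out ...]
.......................................####################.................................#.
.............................................#.###################.............................##...
..................................................##.############.........................#.........
.....................................................##########........................#............
...........................................................##......................#................
....................................................................................................
....................................................................................................
```

Fingertips are seen at scene (289,232) and (250,250), about z=123 for a reading of 102, so the offset holds. Descending in guarded steps.

Emit:
apply_moves:
  commands:
    - [-1,0,0,20,0]
    - [-1,0,0,20,0]
    - [-1,0,0,12,0]
    - [-1,0,0,10,0]
    - [-1,0,0,0,0]
    - [-1,0,0,0,0]

```text
time_s: 15.25
eef_pos: [529.4, -262.2, 38.8]
ee_rot: [0.0, 0.997, -0.074, 0.0]
force: [-1.2, -0.3, -0.1]
grip_width: 0.999
grip_force: 0.0
```

Emit:
apply_moves:
  commands:
    - [-1,0,0,7,0]
    - [-1,0,0,7,0]
    - [-1,0,0,7,0]
    - [-1,0,0,6,0]
    - [-1,0,0,0,0]

```text
time_s: 15.88
eef_pos: [528.9, -261.8, 10.5]
ee_rot: [-0.0, 0.997, -0.074, -0.0]
force: [0.2, 1.2, 1.0]
grip_width: 1.001
grip_force: 0.0
```

Emit:
apply_moves:
  commands:
    - [-0.3,0,0,0,0]
    - [0,0,0,0,0]
    - [0.3,0,0,0,0]
    - [0.6,0,0,0,0]
    - [1,0,0,0,0]
    - [1,0,0,0,0]
    - [1,0,0,0,0]
    - [1,0,0,0,0]
  newtons: 45

```text
time_s: 16.88
eef_pos: [529.4, -262.4, 11.7]
ee_rot: [0.0, 0.997, -0.074, 0.0]
force: [-0.9, -1.5, 4.6]
grip_width: 0.534
grip_force: 48.1
```

Width is 0.53 × 85, about 46 mm, which matches the waist. Lift.

Emit:
apply_moves:
  commands:
    - [1,0,0,-5,0]
    - [1,0,0,-10,0]
    - [1,0,0,-25,0]
    - [1,0,0,-40,0]
    - [1,0,0,-45,0]
    - [1,0,0,-45,0]
    - [1,0,0,0,0]
    - [1,0,0,0,0]

```text
time_s: 17.88
eef_pos: [528.4, -261.4, 179.7]
ee_rot: [-0.001, 0.997, -0.074, -0.001]
force: [-0.2, 0.0, -5.9]
grip_width: 0.535
grip_force: 47.4
```

Run:
```python
from h import *
e=sense();print(e["force"],e["wrist_torque"],e["eef_pos"],e["grip_width"])
s=imaging.capture("scene");cv2.imwrite("pics/scene7.png",s);g=s[170:310,220:360]
print([tuple(proj("scene",p)-[220,170]) for p in([528,-263,20],)])
g=cv2.cvtColor(g,cv2.COLOR_BGR2GRAY);print("\n".join("".join("#" if v<40 else ("o" if v>130 else ".") for v in row) for row in g[::2]))
```

```text
[-0.19774972  0.0408246  -5.88418657] [ 5.46310140e-05  1.03108624e-02 -3.11041425e-02] [ 528.43871162 -261.39176702  179.70108445] 0.5353388660064703
[(np.float64(54.5), np.float64(96.60000000000002))]
ooooooooooooooooooo.#####################################..ooooooooooooooooooooooooooooooooooooooooooooooooooooooooooooooo..################
ooooooooooooooooooo..####################################..ooooo....ooooooooooooooooooooooooooooooooooooooooooooooooooo..###################
ooooooooooooooooooo.######################################.ooo........oooooooooooooooooooooooooooooooooooooooooooooo..######################
ooooooooooooooooo....######################################.............oooooooooooooooooooooooooooooooooooooooo...#########################
oooooooooooooo.......###################################################.oooooooooooooooooooooooooooooooooooo..#############################
oooooooooooo..........##################################################..oooooooooooooooooooooooooooooooo..################################
oooooooooo............#############################
[... 8272 characters left out ...]
ooo............................ooooooo........................................##.....ooooooooooooooooooooooooooooooooooooooooooooooooooo
oooooo............................ooooooooo....................................#.....ooooooooooooooooooooooooooooooooooooooooooooooooooooooo
oooooooo........................oooooooooooo.............................#.##....ooooooooooooooooooooooooooooooooooooooooooooooooooooo......
oooooooooo.....................oooooooooooooo..........................##.....oooooooooooooooooooooooooooooooooooooooooooooooooooo..........
ooooooooooo.......................ooooooooooooo.....................##.....oooooooooooooooooooooooooooooooooooooooooooooooooooo.............
```

The figure is held level and balanced: weight about 5 N and almost no moment. At the grasp its back at z=20 matched a reading of 11.7, so seating at z=59 should be near a reading of 50.7. Now transfer and turn.

Emit:
apply_moves:
  commands:
    - [1,0.8,-20,0,0]
    - [1,0.8,-37,0,0]
    - [1,0.8,-40,0,0]
    - [1,0.8,-40,0,0]
    - [1,0.8,-40,0,0]
    - [1,0.8,-40,0,0]
    - [1,0.8,-40,0,0]
    - [1,0.8,-40,0,0]
    - [1,0.8,-36,0,0]
    - [1,0.8,-25,0,0]
    - [1,0,-12.6,0,0]
    - [1,0,0,0,8.4]
    - [1,0,0,0,8.4]
    - [1,0,0,0,8.4]
    - [1,0,0,0,8.4]
    - [1,0,0,0,8.4]
    - [1,0,0,0,8.4]
    - [1,0,0,0,0]
    - [1,0,0,0,0]

```text
time_s: 20.3
eef_pos: [591.4, 103.4, 180.8]
ee_rot: [0.0, 0.872, -0.49, -0.0]
force: [0.9, -1.2, -4.8]
grip_width: 0.538
grip_force: 47.4
```

Run:
```python
from h import *
from scipy.spatial.transform import Rotation as R
e=sense();q=e["ee_rot"];m=R.from_quat([*q[1:],q[0]]).as_matrix();print(e["eef_pos"],np.degrees(np.arctan2(m[1,0],m[0,0])),e["joints"].round(2),e["force"],e["grip_width"])
d=np.array([590.8,104.2])-e["eef_pos"][:2];print(m[:2,:2].T@d)
# cradle scene: green floors & horn tops from earlier picture, second estimate
s=cv2.imread("pics/scene5.png");h=cv2.cvtColor(s,cv2.COLOR_BGR2HSV)[150:240,340:450]
k,l,st,c=cv2.connectedComponentsWithStats(cv2.inRange(h,(55,80,20),(95,255,255)))
for i in range(1,k):
    if st[i,4]>15:print(st[i]+[340,150,0,0,0],onz("scene",c[i]+[340,150],59))
```

```text
[591.3802601  103.40113218 180.84040399] -58.718579885377665 [-0.02  0.51  1.31  0.    1.32  2.57] [ 0.87735873 -1.24085492 -4.8065043 ] 0.538309024409998
[-0.98402958  0.08110022]
[378 178  29  16 154] [556.6 153.5  59. ]
[371 207  29  14 129] [620.   50.7  59. ]
```

Emit:
apply_moves:
  commands:
    - [1,0,1,20,0]
    - [1,0,0,25,0]
    - [1,0,0,25,0]
    - [1,0,0,20,0]
    - [1,0,0,10,0]
    - [1,0,0,5,0]
    - [1,0,0,5,0]
    - [1,0,0,4,0]
    - [1,0,0,4,0]
    - [1,0,0,3,0]
    - [1,0,0,0,0]

```text
time_s: 21.68
eef_pos: [590.6, 102.9, 59.9]
ee_rot: [0.0, 0.871, -0.491, -0.0]
force: [0.7, -0.6, -4.3]
grip_width: 0.532
grip_force: 47.4
```

Emit:
apply_moves:
  commands:
    - [1,0,0,2,0]
    - [1,0,0,2,0]
    - [1,0,0,2,0]
    - [1,0,0,1,0]
    - [1,0,0,0,0]

```text
time_s: 22.3
eef_pos: [590.7, 102.9, 53.0]
ee_rot: [0.0, 0.871, -0.491, -0.0]
force: [-0.4, -0.0, -5.1]
grip_width: 0.535
grip_force: 47.4
```

Emit:
apply_moves:
  commands:
    - [1,0,0,1,0]
    - [1,0,0,1,0]
    - [1,0,0,0,0]

```text
time_s: 22.68
eef_pos: [590.6, 102.9, 51.0]
ee_rot: [0.0, 0.871, -0.491, -0.0]
force: [-0.1, -0.2, -5.0]
grip_width: 0.536
grip_force: 47.4
```

Emit:
apply_moves:
  commands:
    - [1,0,0,1,0]
    - [1,0,0,0,0]

```text
time_s: 22.92
eef_pos: [590.8, 102.9, 50.7]
ee_rot: [-0.0, 0.871, -0.491, 0.0]
force: [-2.9, -0.3, 2.4]
grip_width: 0.531
grip_force: 48.1
```

It touched down at exactly the predicted reading. Release gently, rise and move clear.

Emit:
apply_moves:
  commands:
    - [0,0,0,0,0]
    - [-0.2,0,0,0,0]
    - [-0.5,0,0,0,0]
    - [-1,0,0,0,0]
    - [-1,0,0,0,0]
    - [-1,0,0,-10,0]
    - [-1,0,0,-20,0]
    - [-1,0,0,-40,0]
    - [-1,0,0,-50,0]
    - [-1,0,0,-50,0]
    - [-1,0,0,0,0]

```text
time_s: 24.3
eef_pos: [592.2, 103.0, 225.0]
ee_rot: [-0.002, 0.871, -0.491, 0.004]
force: [-0.4, -0.3, -0.7]
grip_width: 1.0
grip_force: 0.0
```

Emit:
apply_moves:
  commands:
    - [-1,0,30,0,0]
    - [-1,0,40,0,0]
    - [-1,0,45,0,0]
    - [-1,0,45,0,0]
    - [-1,20,40,0,0]
    - [-1,40,20,0,0]
    - [-1,45,0,0,0]
    - [-1,45,0,0,0]
    - [-1,45,0,0,0]
    - [-1,45,0,0,0]
    - [-1,45,0,0,0]
    - [-1,45,0,0,0]
    - [-1,0,0,0,0]
    - [-1,0,0,0,0]

```text
time_s: 26.05
eef_pos: [572.7, -292.7, 219.6]
ee_rot: [-0.0, 0.871, -0.491, -0.001]
force: [-0.2, 1.1, 0.3]
grip_width: 1.0
grip_force: 0.0
```

Run:
```python
from h import *
t=imaging.capture("top");s=imaging.capture("scene")
print(sense()["eef_pos"],sense()["force"])
f=lambda I,x,y,w,h,k:cv2.convertScaleAbs(cv2.resize(I[y:y+h,x:x+w],(w*k,h*k),interpolation=cv2.INTER_CUBIC),alpha=1.6)
o=np.zeros((600,800,3),np.uint8)
o[:400,:400]=f(t,225,135,100,100,4);o[:400,400:]=f(s,340,150,100,100,4)
o[400:,:400]=cv2.resize(t[50:260,:],(400,131)).repeat(1,0)[:131] if 0 else cv2.copyMakeBorder(cv2.resize(t[:320],(400,200)),0,0,0,0,0)
o[400:,400:720]=cv2.resize(s,(320,200))
cv2.imwrite("pics/final.png",o)
```

```text
[ 572.78624863 -292.35189501  220.41524322] [-0.1701098   0.20187796 -0.67692198]
```

View pics/final.png

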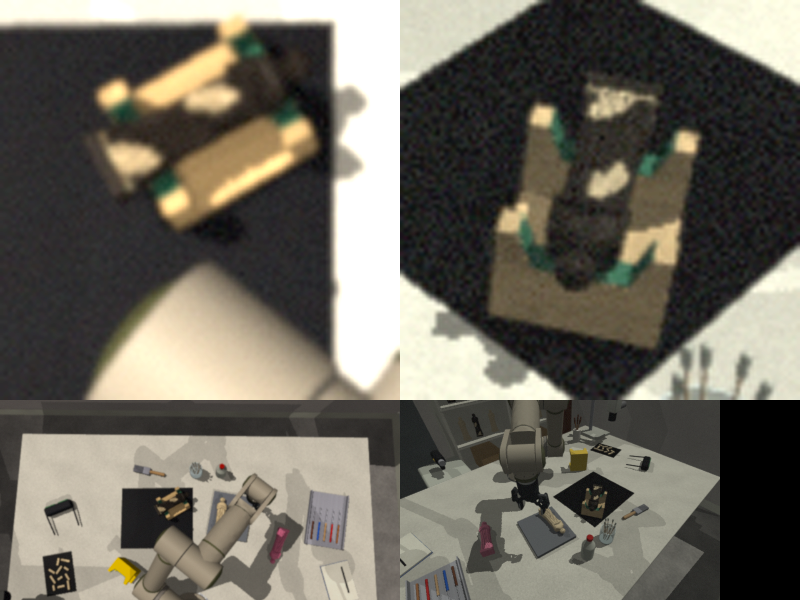

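Run:
```python
from h import *
T=lambda x,y:(225+x/4-.4,135+y/4-.4);S=lambda x,y:(340+(x-400)/4-.4,150+y/4-.4)
a=np.array([.515,-.857]);u=np.array([.857,.515]);M=np.array([590.6,103.5])
for n,c,p,z in[("plTop1","top",T(97,133),105),("plTop2","top",T(133,190),105),("plS1","scene",S(587,75),105),("plS2","scene",S(660,88),105),("head","scene",S(575,290),75)]:
    q=onz(c,p,z)[:2]-M;print(n,(q@a).round(1),(q@u).round(1))
```

```text
plTop1 -85.4 25.3
plTop2 -82.7 -31.3
plS1 -90.1 -27.6
plS2 -89.9 26.3
head 100.1 0.8
```

The figure lies face up, lengthwise in both saddles. It is laterally centred within about 3 mm and its ends are at roughly -90 and +100 mm from the cradle's middle. The gripper is clear and the other things are where they were.

```bash
python3 -c "from rig import ctrl;print(ctrl.finish_job())"
```

```text
the job is handed in; nothing more can be done
None
```

I tipped the plywood cradle onto its back on the mat and laid the blackened figure face up and lengthwise in its saddles, centred to within about 5 mm, then let go, moved the gripper clear and handed the job in at about 26 s; my first push passed over the top of the cradle because the fingertips ride about 31 mm higher than the reported pose implies, so I lowered and pushed again.

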